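# Seat the scanner reference plate in its kinematic base

## Task

Put the larger of the two three-footed triangular plates onto the kinematic base that is screwed to the bench, so that the scanner can be zeroed: the ball foot under its pointed corner goes into the round cone cup and the other two ball feet rest in the groove and on the flat pad, all three fully home. Leave the plate sitting there by itself, and leave the smaller plate where it is.

Things in the scene. Friction and masses are not known exactly. Their poses are not given: they have to be found in the camera images.
- plate_grip (a point): Larger plate, loose, <0.6 kg: bare aluminium triangle 116 x 94 mm, 10 thick, on three ball feet. Dark upright grip bar on its middle: 50 long (x), 16 thick (y), 46 high; grasp it across y from above. Point: middle of the bar, 24 above the plate's top face, 22 below the bar's top, 60 above the bottom of the feet. x to the pointed corner, z up; an 18 mm high reference ball stands on that corner.
- nose_foot (a point): Centre of the 16 mm steel ball foot under the larger plate's pointed corner; axes as the plate's. Measured from the grip point it is at x +60, y 0, z -52 mm; the two other feet, alike, are at x -30, y +34 and y -34, z -52 mm. The plate's underside is 18 mm above the ball centres.
- cone_seat (a point): Where nose_foot lies when home in the base's cup (38 mm wide, cone mouth 30 mm, rim 7 mm above this point). Base: dark steel plate 142 x 124 x 12 mm, fixed. Groove block (as high as the cup, mouth 30 mm, groove points at the cup) at x -90, y +34 mm; low flat 40 mm pad at x -90, y -34. z up. Plate home: axes agree, grip point at x -60, y 0, z +52 mm. Steep walls guide a ball in from 10 mm aside.
- small_plate_grip (a point): Smaller plate, loose, to be left alone: same look as the larger, 76 x 62 mm, with 12 mm ball feet closer together that do not fit the base. Point: middle of its grip bar (bar sized as the other's), 24 mm above its top face, 54 mm above the bottom of its feet; axes as for the larger plate.

How it is judged:
By the outcome, as a careful person would: the job done as asked, in the order asked, and still so for the second after the job is handed in, with the robot touching nothing.
It also fails if it takes over 32 s, if anything falls off the work surface, if the arm or the gripper's body presses on something with over 40 N, if the wrist force passes 120 N, or if a joint passes its speed limit or range.

## Robot

A 7-joint arm with a two-finger parallel gripper is mounted at the origin on a cart in front of the work surface, level with it; the furniture and walls round the work are solid. World frame = base frame: x ahead of the robot, y to its left, z up, the work surface at z = 0. Lengths are in m, angles in rad, forces in N, time in s.
With the tool pointing down it reaches from about 0.4 to 0.875 m from the base axis. Payload 4.4 kg.
Tool frame: the origin (TCP) lies on the centre line of the jaws, within the pads' length; the fingertips stand 19 mm ahead of it and the grasp point (between the pads) is the TCP; z points along the fingers, x is the direction in which the jaws open and shut, and the axes are right-handed (so a half turn about z gives the same grasp; the last joint's range is limited). The gripper opens to 85 mm and grips with 20 to 120 N. Pads are 22 mm wide; open, the fingers measure 114 mm over their backs; the gripper's body (76 mm by 85 mm) begins 54 mm behind the grasp point. The pads swing forward as they close: fully open they stand 13 mm farther back than shut.
Start: joints at [1.101, 0.628, 0.038, 1.517, -0.027, 0.996, -0.02], TCP at [0.255, -0.598, 0.25] pointing down, gripper open.
Joint ranges: [-3.06, 3.06], [-0.37, 2.12], [-1.25, 1.32], [0.18, 2.47], [-1.1, 4.24], [0.23, 1.98], [-2.94, 2.94]. Speed limits (rad/s): [2.57, 2.57, 3.14, 3.14, 3.14, 3.14, 3.14].

## Interface

Orientations are given as a unit quaternion [x, y, z, w].
In Python, from station import monitor, viewer, robot, trace gives the robot as it stands.
- The arm moves only by the tool jog_arm, never from a script. Its arguments are lists of equal length, an entry for each row: "turn": the turn, a rotation vector about the tool's x, y, z in degrees, a list of three; "translation": the shift along the tool's x, y, z in mm, a list of three; "fingers": the finger opening in mm, from 0 to 85.4. In form: {"turn": [[ax, ay, az], ...], "translation": [[x, y, z], ...], "fingers": [fingers, ...]}. A call has 1 to 8 rows; each row is the pose to reach, as a shift and turn from the pose measured when the call began, along the tool's axes at that moment; what a row does not reach only later rows make up. A row lasts 1/10 s, in which the tool goes at most 50 mm and 8.59 degrees, less where a joint would pass 70% of its speed; a pose out of reach is approached as far as the arm can. A call with a gripper value outside its range is refused whole. The fingers move at their own pace and stop on an object; the grip force is fixed at half the most. Time passes only in rows, so rows that repeat a pose let the fingers close. It gives the time, the measured TCP pose, the force and the opening at its end, in the units of the state.
- monitor.get_obs(): the state, without advancing time (a new reading comes with each control period).
- viewer.grab_frame(name): name is "scene" or "top" or "wrist"; returns a dict with "pixels" (480x640x3 uint8, red, green, blue), "range_z" (480x640 float32, m along the optical axis (not along the pixel's ray), 0 where there is no reading), "fx", "fy", "cx", "cy" (pixels), "R" (3x3) and "t" (3): a world point X has camera coordinates R X + t; the wrist camera has in their place "hand_eye" (4x4, takes a point from camera to tool coordinates, whose origin is the TCP and whose axes are the tool frame's). Camera axes: x right, y down, z forward; pixel columns grow to the right and rows downward; lengths in m; the calibration is good to about 2 mm. A picture is of the moment at which its call begins: read the wrist's pose just before it.
- robot.job_done(): hands the job in, once; it reports no verdict.
Trained networks look in a picture, given as the dict that the camera call returned (one of the last four; its "shot" number tells which), for a name from the list of things; names that differ only in an ending like _2 or _b are one class to them, and where a whole thing is asked for, a point or a joint stands for the part that bears it (a point fixed in the world has none). Each returns a list of dicts, best first, with "score" (0 to 1); they miss things now and then, are a little off and sometimes report something else, mostly with a low value. They report only what shows in the picture. A call takes as long as a camera call.
- trace(picture, target): "pixels" (480x640 bool, what is visible of it) and "point" ([column, row] in pixels, amid what is visible of it).
The state is a dict: "t": time; "joints": joint angles; "qd": joint speeds; "joint_efforts": joint torques, N m; "position": TCP position; "eef_rot": TCP orientation; "ft_force": force on the tool from outside, world axes, zero at the start; "ft_torque": the same for the moment, N m; "grip_width": finger opening in m.
Only numpy, scipy, OpenCV 4.12 (cv2) and the standard library are available. Lean on these libraries where they do the work, as an engineer would, in place of code of your own. Each camera call takes 0.05 s, during which the arm holds its last target. There are 200 camera calls.

## Working session

There is one attempt and no reset: what is moved stays moved. The work goes in short steps, Python scripts to look and compute and a tool call to move; the robot and the scene stay as the last step left them, time stands still between calls to the robot, and variables do not carry over. Pictures are saved under pics/ and viewed, about 8 in all and at most 12, crops included, and the job is handed in when it is done.

Besides the shell and the picture viewer there is one more tool, called after "Call:" as name(argument=value, ...), one argument or row to a line, values as JSON. jog_arm: Moves the arm, as the interface text tells. Its arguments: {"type":"object","properties":{"turn":{"type":"array"},"translation":{"type":"array"},"fingers":{"type":"array"}},"required":["turn","translation","fingers"]}

```bash
mkdir -p pics; cat > h.py <<'E'
import numpy as np, cv2
from scipy.spatial.transform import Rotation as Ro
from station import monitor, viewer, robot, trace
def cam2world(f,o=None):
    if "R" in f: R=np.array(f["R"]); t=np.array(f["t"]); return R.T, -R.T@t
    H=np.array(f["hand_eye"]); Rt=Ro.from_quat(o["eef_rot"]).as_matrix()
    return Rt@H[:3,:3], Rt@H[:3,3]+np.array(o["position"])
def cloud(f,o=None):
    z=f["range_z"].astype(float); v,u=np.mgrid[0:480,0:640]
    P=np.dstack([(u-f["cx"])/f["fx"]*z,(v-f["cy"])/f["fy"]*z,z])
    A,b=cam2world(f,o); P=P@A.T+b; P[z==0]=np.nan; return P
def project(f,X,o=None):
    A,b=cam2world(f,o); c=(np.atleast_2d(X)-b)@A
    return np.c_[c[:,0]/c[:,2]*f["fx"]+f["cx"],c[:,1]/c[:,2]*f["fy"]+f["cy"]]
def save(f,n): cv2.imwrite("pics/"+n,cv2.cvtColor(f["pixels"],cv2.COLOR_RGB2BGR))
E
python3 - <<'E'
from h import *
o=monitor.get_obs(); print(o["t"],o["position"],o["eef_rot"])
for n in ("top","scene"):
    f=viewer.grab_frame(n); save(f,n+"0.png"); P=cloud(f); np.savez(n+"0.npz",P=P,px=f["pixels"])
    print(n,cam2world(f)[1])
    for k in ("plate_grip","small_plate_grip","cone_seat","nose_foot"):
        for d in trace(f,k)[:3]:
            m=d["pixels"]; q=P[m]; q=q[~np.isnan(q[:,0])]
            print(k,round(d["score"],2),np.round(d["point"]),m.sum(),np.round(np.median(q,0),3) if len(q) else None,np.round(np.percentile(q,[2,98],axis=0),3).tolist() if len(q) else None)
E
```

```text
0.0 [ 0.255202   -0.59716723  0.24939548] [ 8.34546430e-01 -5.50936803e-01 -7.87963278e-04 -5.23824904e-04]
top [0.42449247 0.25032161 0.91891719]
plate_grip 0.94 [259. 216.] 1687 [0.575 0.344 0.037] [[0.537, 0.301, 0.033], [0.643, 0.38, 0.083]]
cone_seat 0.96 [371. 271.] 3055 [0.46  0.113 0.014] [[0.402, 0.069, 0.009], [0.535, 0.178, 0.034]]
scene [0.25374745 0.78971384 0.68423871]
plate_grip 0.81 [248. 297.] 3584 [0.572 0.353 0.037] [[0.536, 0.303, 0.007], [0.643, 0.384, 0.083]]
cone_seat 0.78 [386. 234.] 4134 [0.458 0.118 0.013] [[0.401, 0.07, 0.001], [0.534, 0.185, 0.033]]
nose_foot 0.95 [247. 296.] 3533 [0.571 0.353 0.037] [[0.536, 0.303, 0.01], [0.642, 0.384, 0.083]]
```

```bash
python3 -c "
import cv2
a=cv2.imread('pics/top0.png');b=cv2.imread('pics/scene0.png')
cv2.imwrite('pics/both0.png',cv2.resize(cv2.vconcat([a,b]),(448,600)) if 0 else cv2.hconcat([cv2.resize(a,(400,300)),cv2.resize(b,(400,300))]))"
```

```text
(no output)
```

View pics/top0.png

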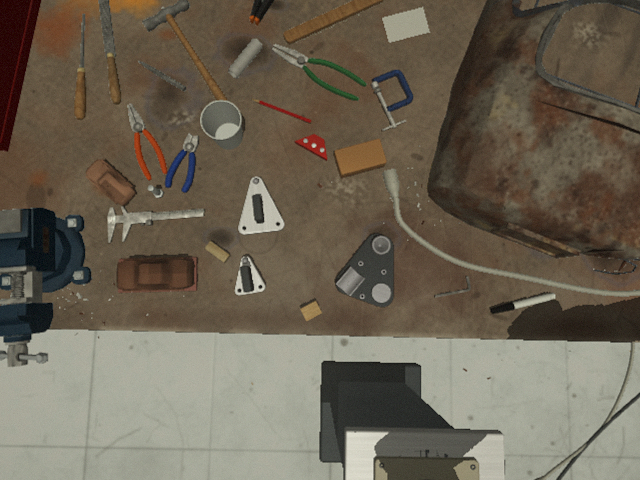

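View pics/scene0.png

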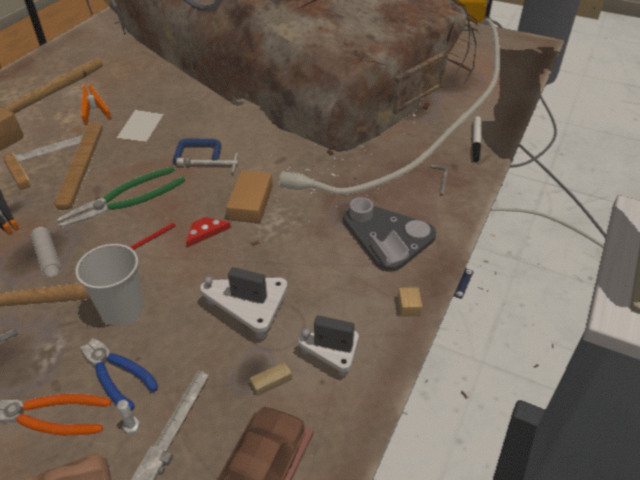

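The top view shows the large plate at about (259,208) with its nose ball at (257,181), and the small plate at (248,277). The base is at (370,270), with its cup at (381,244), groove at (352,283) and pad at (381,293). The scene view agrees.

```bash
python3 - <<'E'
from h import *
for n in ("top","scene"):
    d=np.load(n+"0.npz"); P=d["P"]; px=d["px"].astype(int); g=px.mean(2)
    def reg(x0,x1,y0,y1,z0,z1): 
        return (P[...,0]>x0)&(P[...,0]<x1)&(P[...,1]>y0)&(P[...,1]<y1)&(P[...,2]>z0)&(P[...,2]<z1)
    print(n)
    m=reg(.50,.68,.27,.42,.07,.095); q=P[m]; r=cv2.minAreaRect((q[:,:2]*1000).astype(np.float32)); print("bar top",m.sum(),r,np.median(q[:,2]))
    m=reg(.50,.68,.27,.42,.028,.095); r=cv2.minEnclosingTriangle((P[m][:,:2]*1000).astype(np.float32).reshape(-1,1,2)); print("tri",r[1].reshape(-1,2).round(1).tolist())
    m=reg(.50,.68,.27,.42,.043,.06); m2=m&(P[...,0]>.61); print("ball",m2.sum(),P[m2].mean(0).round(4),P[m2].max(0))
    m=reg(.38,.56,.05,.20,.006,.06); q=P[m]
    print("hist",np.histogram(q[:,2],bins=np.arange(.006,.05,.002)))
    m=reg(.38,.56,.05,.20,.028,.045); c,lab,st,ce=cv2.connectedComponentsWithStats(m.astype(np.uint8))
    for i in range(1,c):
        if st[i,4]>30:
            q=P[lab==i]; print("high",st[i],ce[i].round(),q.mean(0).round(4),cv2.minAreaRect((q[:,:2]*1000).astype(np.float32)),cv2.minEnclosingCircle((q[:,:2]*1000).astype(np.float32)))
    m=reg(.38,.56,.05,.20,.0145,.028); c,lab,st,ce=cv2.connectedComponentsWithStats(m.astype(np.uint8))
    for i in range(1,c):
        if st[i,4]>60:
            q=P[lab==i]; print("mid",st[i],ce[i].round(),np.median(q,0).round(4),cv2.minEnclosingCircle((q[:,:2]*1000).astype(np.float32)))
d=cv2.imread("pics/top0.png"); cv2.imwrite("pics/crop.png",cv2.resize(d[165:315,220:410],None,fx=4,fy=4,interpolation=cv2.INTER_CUBIC))
E
```

```text
top
bar top 224 ((580.54296875, 344.4208984375), (51.383296966552734, 16.022457122802734), 8.651281356811523) 0.08155280524974451
tri [[528.0, 397.1000061035156], [673.0, 357.20001220703125], [545.7000122070312, 286.20001220703125]]
ball 27 [0.6386 0.3529 0.0519] [0.64413782 0.35886845 0.05708469]
hist (array([  7,  93, 628, 893, 411, 229, 176,  76,  49,  58,  58,  80, 114,
       109,  53,   6,   0,   0,   0,   0,   0]), array([0.006, 0.008, 0.01 , 0.012, 0.014, 0.016, 0.018, 0.02 , 0.022,
       0.024, 0.026, 0.028, 0.03 , 0.032, 0.034, 0.036, 0.038, 0.04 ,
       0.042, 0.044, 0.046, 0.048]))
high [371 236  19  19 176] [381. 245.] [0.5189 0.0964 0.0319] ((518.9046020507812, 96.53630065917969), (35.69231033325195, 36.93824768066406), 45.50575256347656) ((519.0748901367188, 96.61072540283203), 19.208433151245117)
high [336 267  17  20  92] [344. 276.] [0.4538 0.1697 0.0316] ((453.883544921875, 168.69903564453125), (9.210779190063477, 45.777469635009766), 50.66311264038086) ((453.9612121582031, 168.90773010253906), 22.98834991455078)
high [347 277  18  19  94] [356. 286.] [0.4358 0.1
[... 1631 characters left out ...]
[372 236  19  23 112] [381. 248.] [0.4542 0.1718 0.0316] ((453.9393310546875, 170.18995666503906), (9.111665725708008, 46.21173858642578), 51.74178695678711) ((454.3349609375, 170.69175720214844), 23.16093635559082)
mid [354 201  16  10 102] [362. 206.] [0.522  0.09   0.0242] ((519.655517578125, 94.0848617553711), 12.26278305053711)
mid [350 209  24  13 133] [361. 216.] [0.513  0.1123 0.021 ] ((516.4178466796875, 100.54077911376953), 18.898330688476562)
mid [405 220  26  19 367] [418. 229.] [0.4224 0.095  0.0176] ((421.8753356933594, 92.99014282226562), 22.53978157043457)
mid [372 234  37  32 490] [391. 251.] [0.442  0.1605 0.0207] ((444.79669189453125, 159.013427734375), 29.697711944580078)
```

View pics/crop.png

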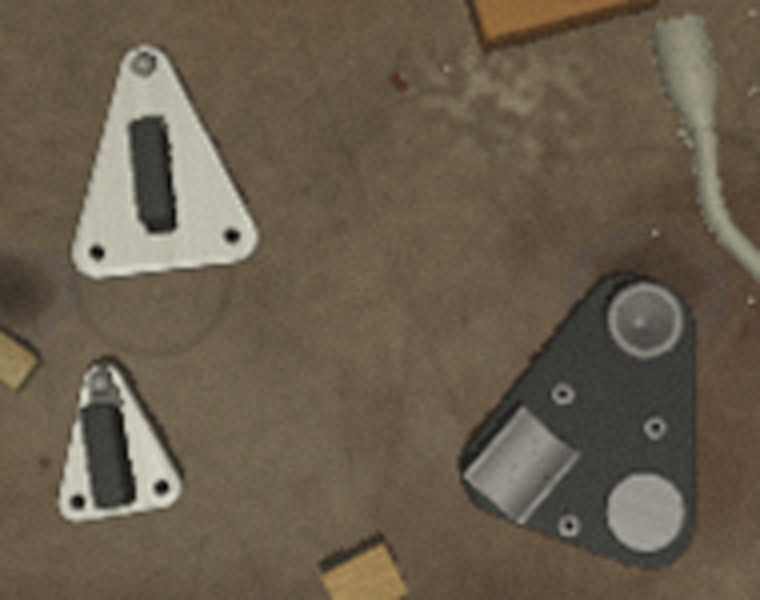

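The bar is at (0.5805, 0.3446) with yaw about 8.2°. The cup is at (0.519, 0.0965) and the base yaw is about -18.8°; the pad and groove each give this yaw separately. The distances match the given sizes. Next I check clearance along the way and work out the move.

```bash
cat >> h.py <<'E'
def rel(target,yaw):
    "translation (mm, tool axes) and turn (deg rotvec) to TCP target with tool down and tool-x at yaw deg"
    o=monitor.get_obs(); R=Ro.from_quat(o["eef_rot"]); c,s=np.cos(np.radians(yaw)),np.sin(np.radians(yaw))
    T=Ro.from_matrix(np.array([[c,s,0],[s,-c,0],[0,0,-1]]))
    return (R.inv().apply(np.array(target)-o["position"])*1000).round(1),np.degrees((R.inv()*T).as_rotvec()).round(2)
E
python3 - <<'E'
from h import *
o=monitor.get_obs()
for n in ("top","scene"):
    P=np.load(n+"0.npz")["P"]; 
    for lo in np.arange(-.7,.5,.1):
        m=(P[...,1]>lo)&(P[...,1]<lo+.1)
        x=.255+(P[...,1]+.598)*.326/.943
        m&=(abs(P[...,0]-x)<.15)
        q=P[m]; print(n,round(lo,1),m.sum(),q[:,2].max().round(3) if len(q) else None)
print(rel([.5805,.3446,.25],-81.8))
E
```

```text
top -0.7 1160 -0.785
top -0.6 919 -0.785
top -0.5 2165 0.017
top -0.4 4231 0.192
top -0.3 5974 0.201
top -0.2 7290 0.199
top -0.1 7805 0.189
top -0.0 6692 0.123
top 0.1 6943 0.037
top 0.2 6758 0.039
top 0.3 6812 0.095
top 0.4 6835 0.095
scene -0.7 2711 0.004
scene -0.6 3322 0.005
scene -0.5 3785 0.015
scene -0.4 4513 0.19
scene -0.3 6532 0.199
scene -0.2 9091 0.197
scene -0.1 10626 0.189
scene -0.0 8059 0.129
scene 0.1 9424 0.036
scene 0.2 8985 0.038
scene 0.3 12062 0.093
scene 0.4 15228 0.095
(array([-7.389e+02, -6.691e+02,  4.000e-01]), array([-0.000e+00,  1.000e-02,  1.493e+01]))
```

Call:
jog_arm(
  turn=[
    [0, 0, 0],
    [0, 0, 1],
    [0, 0, 2],
    [0, 0, 4],
    [0, 0, 5],
    [0, 0, 6],
    [0, 0, 7],
    [0, 0, 8],
  ],
  translation=[
    [0, 0, -40],
    [-20, -18, -65],
    [-52, -47, -65],
    [-87, -79, -65],
    [-122, -110, -65],
    [-157, -142, -65],
    [-192, -174, -65],
    [-227, -206, -65],
  ],
  fingers=[85, 85, 85, 85, 85, 85, 85, 85],
)

```text
t: 1.3
position: [0.3561, -0.3062, 0.3156]
eef_rot: [0.794, -0.608, 0.0, -0.0]
ft_force: [1.0, -0.8, -0.1]
grip_width: 0.0848
```

```bash
python3 -c "
from h import *
o=monitor.get_obs();print(o['joints'],rel([.5805,.3446,.31],-81.8))"
```

```text
[ 0.63295196  0.29009961  0.02304155  1.91208153 -0.00833641  0.93860844
 -0.64761421] (array([-570. , -386.1,    5.5]), array([-0.04, -0.03,  6.88]))
```

Call:
jog_arm(
  turn=[
    [0, 0, 1],
    [0, 0, 1.5],
    [0, 0, 2],
    [0, 0, 3],
    [0, 0, 4],
    [0, 0, 5],
    [0, 0, 6],
    [0, 0, 6.5],
  ],
  translation=[
    [-40, -27, 0],
    [-80, -54, 0],
    [-120, -81, 0],
    [-160, -108, 0],
    [-200, -135, 0],
    [-240, -162, 0],
    [-280, -189, 0],
    [-320, -216, 0],
  ],
  fingers=[85, 85, 85, 85, 85, 85, 85, 85],
)

```text
t: 2.1
position: [0.4818, 0.0608, 0.316]
eef_rot: [0.758, -0.652, 0.001, -0.0]
ft_force: [1.3, -0.7, -0.7]
grip_width: 0.085
```

```bash
python3 -c "
from h import *
o=monitor.get_obs();print(o['joints'],rel([.5805,.3446,.20],-81.8))"
```

```text
[-0.07932808  0.31642329 -0.13892854  1.87132337  0.05384179  0.95571757
 -1.66414508] (array([-266.1, -139.6,  116. ]), array([-0.1 , -0.04,  0.34]))
```

Call:
jog_arm(
  turn=[
    [0, 0, 0.3],
    [0, 0, 0.3],
    [0, 0, 0.3],
    [0, 0, 0.3],
    [0, 0, 0.3],
    [0, 0, 0.3],
    [0, 0, 0.3],
    [0, 0, 0.3],
  ],
  translation=[
    [-40, -20, 10],
    [-80, -40, 25],
    [-120, -62, 45],
    [-160, -84, 65],
    [-200, -105, 85],
    [-235, -123, 100],
    [-266, -139.5, 116],
    [-266, -139.5, 116],
  ],
  fingers=[85, 85, 85, 85, 85, 85, 85, 85],
)

```text
t: 2.9
position: [0.5786, 0.3504, 0.1968]
eef_rot: [0.758, -0.652, -0.001, -0.0]
ft_force: [-1.3, -1.0, -0.6]
grip_width: 0.0852
```

```bash
python3 - <<'E'
from h import *
o=monitor.get_obs();print(o['joints'])
f=viewer.grab_frame("wrist"); save(f,"w1.png"); P=cloud(f,o)
def reg(x0,x1,y0,y1,z0,z1): 
    return (P[...,0]>x0)&(P[...,0]<x1)&(P[...,1]>y0)&(P[...,1]<y1)&(P[...,2]>z0)&(P[...,2]<z1)
m=reg(.53,.65,.29,.40,.074,.095); q=P[m]; print("bar",m.sum(),cv2.minAreaRect((q[:,:2]*1000).astype(np.float32)),np.median(q[:,2]))
m=reg(.615,.66,.31,.40,.043,.06); print("ball",m.sum(),P[m].mean(0) if m.any() else 0)
print(rel([.5805,.3446,.062],-81.8))
E
```

```text
[-0.50373981  0.72483924 -0.14395973  1.48583051  0.11478976  0.93961251
 -2.10054412]
bar 1749 ((581.9945068359375, 345.3938293457031), (50.17970275878906, 15.696183204650879), 8.539737701416016) 0.08072282364541097
ball 247 [0.64133705 0.35447305 0.05103211]
(array([  2.7,  -1.2, 135.9]), array([ 0.06, -0.02,  0.26]))
```

View pics/w1.png

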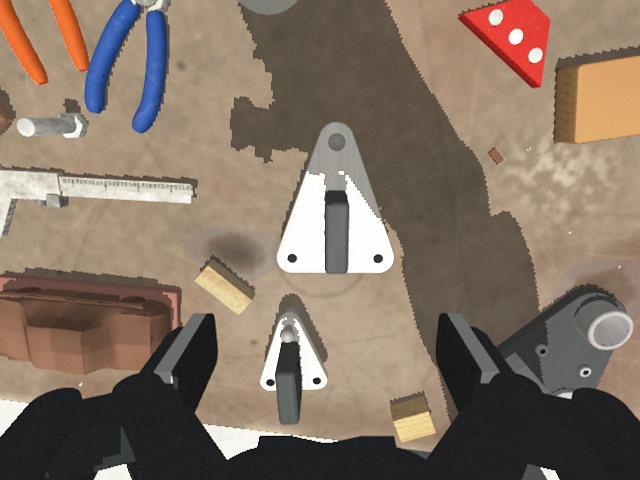

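The wrist view shows the bar at (337,232), centred between the fingers at the measured pose. The small plate is clear below it. I descend and grip.

Call:
jog_arm(
  turn=[
    [0, 0, 0],
    [0, 0, 0],
    [0, 0, 0],
    [0, 0, 0],
    [0, 0, 0],
    [0, 0, 0],
    [0, 0, 0],
    [0, 0, 0],
  ],
  translation=[
    [2.5, -2, 25],
    [2.5, -2, 55],
    [2.5, -2, 85],
    [2.5, -2, 110],
    [2.5, -2, 125],
    [2.5, -2, 134],
    [2.5, -2, 134],
    [2.5, -2, 134],
  ],
  fingers=[85, 85, 85, 85, 85, 85, 85, 50],
)

```text
t: 3.75
position: [0.5821, 0.3451, 0.0651]
eef_rot: [0.757, -0.653, 0.0, -0.0]
ft_force: [0.1, 0.0, 0.3]
grip_width: 0.0731
```

```bash
python3 -c "
from h import *
print(rel([.581,.345,.062],-81.7))"
```

```text
(array([-0.1,  1.1,  3.1]), array([-0.04,  0.02,  0.15]))
```

Call:
jog_arm(
  turn=[
    [0, 0, 0],
    [0, 0, 0],
    [0, 0, 0],
    [0, 0, 0],
    [0, 0, 0],
    [0, 0, 0],
    [0, 0, 0],
    [0, 0, 0],
  ],
  translation=[
    [0, 1, 2],
    [0, 1, 2],
    [0, 1, 2],
    [0, 1, 2],
    [0, 1, 2],
    [0, 1, 2],
    [0, 1, 2],
    [0, 1, 2],
  ],
  fingers=[40, 25, 15, 8, 8, 8, 8, 8],
)

```text
t: 4.55
position: [0.5814, 0.3452, 0.0636]
eef_rot: [0.757, -0.653, 0.0, -0.001]
ft_force: [-0.2, 0.2, 4.6]
grip_width: 0.0154
```

Call:
jog_arm(
  turn=[
    [0, 0, 0],
    [0, 0, 0],
    [0, 0, 0],
    [0, 0, 0],
    [0, 0, 0],
    [0, 0, 0],
    [0, 0, 0],
    [0, 0, 0],
  ],
  translation=[
    [0, 0, 0],
    [0, 0, -8],
    [0, 0, -20],
    [0, 0, -40],
    [0, 0, -60],
    [0, 0, -80],
    [0, 0, -90],
    [0, 0, -90],
  ],
  fingers=[8, 8, 8, 8, 8, 8, 8, 8],
)

```text
t: 5.35
position: [0.582, 0.3456, 0.1552]
eef_rot: [0.757, -0.653, 0.001, -0.002]
ft_force: [-0.3, 0.2, -4.4]
grip_width: 0.0156
```

```bash
python3 - <<'E'
from h import *
o=monitor.get_obs(); print(o["position"],o["ft_force"],o["ft_torque"])
f=viewer.grab_frame("scene"); save(f,"s2.png"); P=cloud(f); x,y,z=o["position"]
f2=viewer.grab_frame("wrist"); P2=cloud(f2,o); np.savez("w2.npz",P=P2,px=f2["pixels"]);save(f2,"w2.png")
for n,Q in(("s",P),("w",P2)):
    m=(np.hypot(Q[...,0]-x-.06,Q[...,1]-y-.009)<.02)&(Q[...,2]>z-.017)&(Q[...,2]<z+.01)
    print(n,"refball",m.sum(),Q[m].mean(0)-o["position"] if m.any() else 0)
    m=(np.hypot(Q[...,0]-x,Q[...,1]-y)<.09)&(abs(Q[...,2]-z+.026)<.007)
    if m.sum()>50:
        q=Q[m]-o["position"]; c=np.linalg.lstsq(np.c_[q[:,:2],np.ones(len(q))],q[:,2],rcond=None)[0]; print("plane",m.sum(),c)
print(rel([.4622,.1158,.15],-108.8))
c=cv2.hconcat([cv2.resize(cv2.imread("pics/"+k),(400,300)) for k in("s2.png","w2.png")]); cv2.imwrite("pics/c2.png",c)
E
```

```text
[0.581978   0.34555665 0.15524393] [-0.33144159  0.24559257 -4.43207521] [ 0.02012199 -0.06678676 -0.00733241]
s refball 64 [ 0.05744428  0.01031212 -0.01242216]
plane 2457 [ 0.00536682 -0.0104791  -0.02755223]
w refball 868 [ 0.06015429  0.00988076 -0.01244443]
plane 18710 [ 2.23609604e-03 -6.27684095e-05 -2.86154726e-02]
(array([209.1, 150.9,   2.9]), array([-1.000e-02,  1.000e-02,  2.726e+01]))
```

View pics/c2.png

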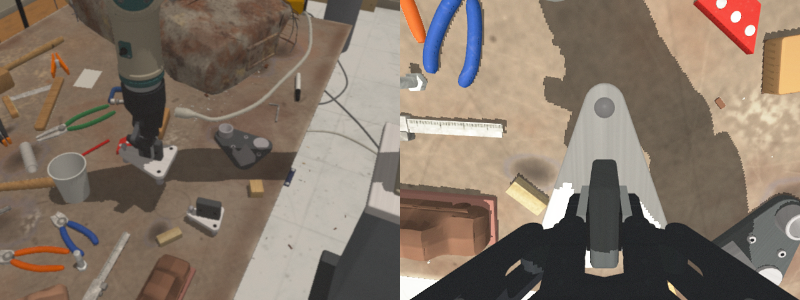

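The plate is held level with a 15.6 mm opening, and the small plate has not moved. I now carry the plate over the base.

Call:
jog_arm(
  turn=[
    [0, 0, 2],
    [0, 0, 6],
    [0, 0, 10],
    [0, 0, 15],
    [0, 0, 20],
    [0, 0, 24],
    [0, 0, 27],
    [0, 0, 27.2],
  ],
  translation=[
    [15, 11, -10],
    [45, 32, -15],
    [80, 58, -15],
    [115, 83, -15],
    [150, 108, -15],
    [180, 130, -15],
    [200, 144, -10],
    [209, 151, -5],
  ],
  fingers=[8, 8, 8, 8, 8, 8, 8, 8],
)

```text
t: 6.25
position: [0.4601, 0.113, 0.1571]
eef_rot: [-0.581, 0.814, -0.0, -0.002]
ft_force: [0.6, 0.2, -4.8]
grip_width: 0.0152
```

Call:
jog_arm(
  turn=[
    [0, 0, 0],
    [0, 0, 0],
    [0, 0, 0],
  ],
  translation=[
    [0, 0, 0],
    [0, 0, 0],
    [0, 0, 0],
  ],
  fingers=[8, 8, 8],
)

```text
t: 6.55
position: [0.4612, 0.1148, 0.1571]
eef_rot: [-0.582, 0.813, 0.0, -0.001]
ft_force: [0.7, 0.1, -5.5]
grip_width: 0.0156
```

```bash
cat > chk.py <<'E'
from h import *
import sys
o=monitor.get_obs(); p=o["position"]; yaw=np.degrees(np.arctan2(*Ro.from_quat(o["eef_rot"]).as_matrix()[:2,0][::-1]))
print("t",o["t"],p.round(4),"yaw",yaw.round(2),o["ft_force"].round(1),o["grip_width"]); py=np.radians(yaw+90)
ux=np.array([np.cos(py),np.sin(py)])
ims=[]
for n in("scene","top","wrist"):
    f=viewer.grab_frame(n); save(f,n+sys.argv[1]+".png"); Q=cloud(f,o); e=p[:2]+.06*ux
    m=(np.hypot(Q[...,0]-e[0],Q[...,1]-e[1])<.02)&(Q[...,2]>p[2]-.021)&(Q[...,2]<p[2]+.01)
    print(n,"refball",m.sum(),(Q[m].mean(0)-p).round(4) if m.any() else 0, "expected",(.06*ux).round(4))
    m=(np.hypot(Q[...,0]-p[0],Q[...,1]-p[1])<.09)&(abs(Q[...,2]-p[2]+.028)<.006)
    if m.sum()>100:
        q=Q[m]-p; print(" plane",m.sum(),np.linalg.lstsq(np.c_[q[:,:2],np.ones(len(q))],q[:,2],rcond=None)[0].round(4))
    if n=="wrist":
        m=(np.hypot(Q[...,0]-.519,Q[...,1]-.0965)<.025)&(Q[...,2]>.028)&(Q[...,2]<.04)
        if m.sum()>30: print(" cup",m.sum(),cv2.minEnclosingCircle((Q[m][:,:2]*1000).astype(np.float32)),Q[m].mean(0).round(4))
print(rel([.4622,.1158,.082],-108.8))
E
python3 chk.py 3
```

```text
t 6.55 [0.4612 0.1148 0.1571] yaw -108.79 [ 0.7  0.1 -5.5] 0.015557020772272837
scene refball 52 [ 0.0548 -0.0171 -0.0136] expected [ 0.0568 -0.0193]
 plane 1768 [-0.005  -0.0148 -0.0277]
top refball 0 0 expected [ 0.0568 -0.0193]
 plane 770 [-0.0042 -0.0086 -0.0273]
wrist refball 870 [ 0.0574 -0.0189 -0.0127] expected [ 0.0568 -0.0193]
 plane 18626 [-0.0039 -0.0018 -0.0285]
 cup 869 ((520.9290161132812, 97.70426177978516), 18.90184211730957) [0.5306 0.0963 0.0311]
(array([-2.1, -1. , 75.2]), array([ 0.08, -0.1 , -0.03]))
```

Call:
jog_arm(
  turn=[
    [0, 0, 0],
    [0, 0, 0],
    [0, 0, 0],
    [0, 0, 0],
    [0, 0, 0],
    [0, 0, 0],
    [0, 0, 0],
    [0, 0, 0],
  ],
  translation=[
    [-2, -1, 10],
    [-2, -1, 25],
    [-2, -1, 40],
    [-2, -1, 50],
    [-2, -1, 57],
    [-2, -1, 61],
    [-2, -1, 62],
    [-2, -1, 62],
  ],
  fingers=[8, 8, 8, 8, 8, 8, 8, 8],
)

```text
t: 7.5
position: [0.4624, 0.1157, 0.0953]
eef_rot: [-0.582, 0.813, -0.0, -0.001]
ft_force: [0.1, -0.4, -4.2]
grip_width: 0.0156
```

```bash
python3 chk.py 4; python3 -c "
import cv2
a=cv2.imread('pics/scene4.png')[130:310,290:510]
b=cv2.imread('pics/wrist4.png')
cv2.imwrite('pics/c4.png',cv2.hconcat([cv2.resize(a,(400,327)),cv2.resize(b,(400,327))]))"
```

```text
t 7.5 [0.4624 0.1157 0.0953] yaw -108.83 [ 0.1 -0.4 -4.2] 0.015615692994367467
scene refball 48 [ 0.0547 -0.0172 -0.013 ] expected [ 0.0568 -0.0194]
 plane 1660 [-0.0044 -0.0143 -0.0277]
top refball 0 0 expected [ 0.0568 -0.0194]
 plane 598 [-0.0075  0.0027 -0.0274]
wrist refball 869 [ 0.0574 -0.0189 -0.0126] expected [ 0.0568 -0.0194]
 plane 18617 [-0.0038 -0.0018 -0.0285]
 cup 1504 ((520.1027221679688, 97.31635284423828), 19.033632278442383) [0.5294 0.0948 0.031 ]
(array([ 0.1,  0.4, 13.6]), array([ 0.03, -0.07, -0.03]))
```

View pics/c4.png

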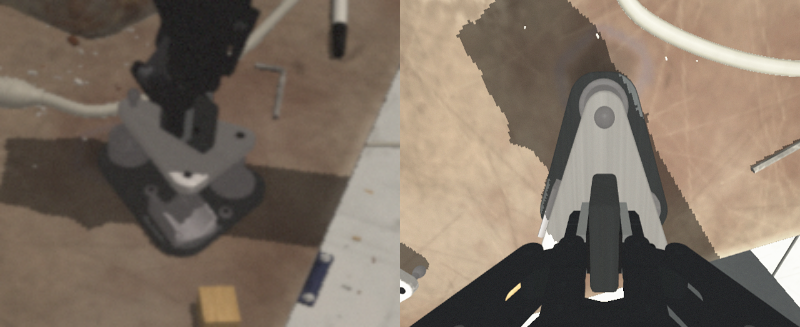

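The nose is centred over the cup (ball at about (604,117) in the wrist half), and the outlines are parallel. I lower slowly while watching the force.

Call:
jog_arm(
  turn=[
    [0, 0, 0],
    [0, 0, 0],
    [0, 0, 0],
    [0, 0, 0],
    [0, 0, 0],
    [0, 0, 0],
  ],
  translation=[
    [0, 0, 3],
    [0, 0, 6],
    [0, 0, 8],
    [0, 0, 9.5],
    [0, 0, 10.5],
    [0, 0, 10.5],
  ],
  fingers=[8, 8, 8, 8, 8, 8],
)

```text
t: 8.25
position: [0.4625, 0.1157, 0.0849]
eef_rot: [-0.582, 0.813, -0.0, -0.001]
ft_force: [-0.9, 0.4, -4.5]
grip_width: 0.0156
```

Call:
jog_arm(
  turn=[
    [0, 0, 0],
    [0, 0, 0],
    [0, 0, 0],
  ],
  translation=[
    [0, 0, 1],
    [0, 0, 2],
    [0, 0, 2],
  ],
  fingers=[8, 8, 8],
)

```text
t: 8.55
position: [0.4625, 0.1157, 0.0829]
eef_rot: [-0.582, 0.813, -0.0, -0.001]
ft_force: [0.4, -0.2, -4.8]
grip_width: 0.0153
```

Call:
jog_arm(
  turn=[
    [0, 0, 0],
    [0, 0, 0],
    [0, 0, 0],
  ],
  translation=[
    [0, 0, 1],
    [0, 0, 1.5],
    [0, 0, 1.5],
  ],
  fingers=[8, 8, 8],
)

```text
t: 8.85
position: [0.4631, 0.116, 0.0815]
eef_rot: [-0.582, 0.813, -0.0, -0.0]
ft_force: [0.6, 0.8, -4.2]
grip_width: 0.0153
```

Call:
jog_arm(
  turn=[
    [0, 0, 0],
    [0, 0, 0],
    [0, 0, 0],
  ],
  translation=[
    [0, 0, 0.5],
    [0, 0, 1],
    [0, 0, 1],
  ],
  fingers=[8, 8, 8],
)

```text
t: 9.15
position: [0.4632, 0.1161, 0.0809]
eef_rot: [-0.582, 0.813, -0.0, 0.0]
ft_force: [-0.7, 1.2, 3.1]
grip_width: 0.0151
```

Contact: the weight has transferred (-4.5 to +3 N) at z 0.081. I release and back off.

Call:
jog_arm(
  turn=[
    [0, 0, 0],
    [0, 0, 0],
    [0, 0, 0],
    [0, 0, 0],
    [0, 0, 0],
    [0, 0, 0],
  ],
  translation=[
    [0, 0, 0],
    [0, 0, 0],
    [0, 0, 0],
    [0, 0, 0],
    [0, 0, 0],
    [0, 0, 0],
  ],
  fingers=[18, 25, 35, 50, 65, 75],
)

```text
t: 9.75
position: [0.4632, 0.1161, 0.0809]
eef_rot: [-0.582, 0.813, -0.0, 0.0]
ft_force: [-0.4, 0.5, -0.2]
grip_width: 0.0742
```

Call:
jog_arm(
  turn=[
    [0, 0, 0],
    [0, 0, 0],
    [0, 0, 0],
    [0, 0, 0],
    [0, 0, 0],
    [0, 0, 0],
    [0, 0, 0],
  ],
  translation=[
    [0, 0, -5],
    [0, 0, -20],
    [0, 0, -45],
    [0, 0, -75],
    [0, 0, -100],
    [0, 0, -120],
    [0, 0, -120],
  ],
  fingers=[85, 85, 85, 85, 85, 85, 85],
)

```text
t: 10.45
position: [0.4648, 0.1166, 0.2036]
eef_rot: [-0.582, 0.813, -0.001, 0.003]
ft_force: [0.2, -0.0, -0.1]
grip_width: 0.0849
```

```bash
cat > fin.py <<'E'
from h import *
import sys
o=monitor.get_obs(); print(o["t"],o["position"],o["ft_force"].round(1))
def sel(P,c,r,z0,z1): return (np.hypot(P[...,0]-c[0],P[...,1]-c[1])<r)&(P[...,2]>z0)&(P[...,2]<z1)
for n in("scene","wrist"):
    f=viewer.grab_frame(n); save(f,n+sys.argv[1]+".png"); P=cloud(f,o)
    m=sel(P,(.4622,.1158),.045,.088,.11); q=P[m]; print(n,"bar",m.sum(),cv2.minAreaRect((q[:,:2]*1000).astype(np.float32)) if m.any() else 0,np.median(q[:,2]))
    m=sel(P,(.519,.0965),.02,.059,.085); print(" ball",m.sum(),P[m].mean(0) if m.any() else 0)
    m=sel(P,(.4622,.1158),.07,.048,.06); q=P[m]-[.4622,.1158,0]
    for _ in range(4):
        A=np.c_[q[:,:2],np.ones(len(q))]; c=np.linalg.lstsq(A,q[:,2],rcond=None)[0]; r=q[:,2]-A@c; q=q[abs(r)<.0025]
    print(" plane tilt deg",np.degrees(c[:2]).round(2),"z",c[2].round(4),len(q))
a=cv2.imread(f'pics/scene{sys.argv[1]}.png')[150:300,310:470]
b=cv2.imread(f'pics/wrist{sys.argv[1]}.png')
cv2.imwrite(f'pics/f{sys.argv[1]}.png',cv2.hconcat([cv2.resize(a,(400,375)),cv2.resize(b,(400,375))]))
E
python3 fin.py 5
```

```text
10.45 [0.46478876 0.11656621 0.20363758] [ 0.2 -0.  -0.1]
scene bar 390 ((462.2295837402344, 117.12530517578125), (19.24403953552246, 50.70858383178711), 71.98568725585938) 0.09814410328572332
 ball 48 [0.51823325 0.09865424 0.06769264]
 plane tilt deg [ 0.08 -0.13] z 0.0534 1444
wrist bar 1940 ((465.151611328125, 116.97998809814453), (15.933452606201172, 49.616947174072266), 71.41412353515625) 0.0994830616338901
 ball 264 [0.52185166 0.09767205 0.07011715]
 plane tilt deg [ 0.31 -0.01] z 0.0538 9661
```

View pics/f5.png

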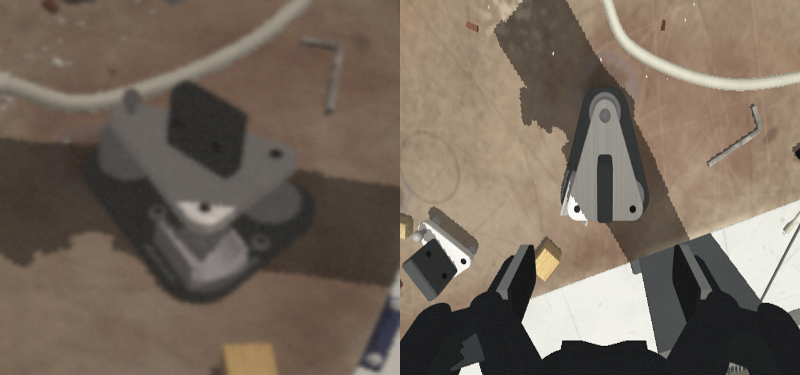

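The scene and wrist views both show the plate on the base. The nose is over the cup, yaw is about -18.3°, and the plate is level. Its top face is at z≈0.054, which is what pad height + 16 + 20 mm gives. The small plate hasn't moved and the gripper is clear, so I hand in.

```bash
python3 -c "
from h import *
print(robot.job_done())"
```

```text
the job is handed in; nothing more can be done
None
```

The larger plate is on the kinematic base, released, and the job is handed in. It took about 10.5 s of the 32 s allowed. I gripped the plate by its bar, turned it 27° to match the base and lowered it until the base took its weight. Then I opened the fingers and backed off about 12 cm.

**Last checks:**
- **Level:** the tilt was 0.1–0.3°.
- **Height:** the top face was at z 0.0534–0.0538 m; I expected about 0.054 m with all three feet home.
- **Position:** the bar was within 1–3 mm of its home position, and the yaw was about 18.3° against the base's 18.8°, all within camera accuracy.
- **Disagreement:** the scene and wrist cameras differed by about 3 mm in x. The wrist camera also read 0.3° of nose-up tilt, about 0.5 mm, where the scene camera read about 0.1°. I took both as calibration error and did not press the plate down to rule out a foot sitting slightly high.
- **Forces:** the readings I saw stayed under 6 N, and the gripper was touching nothing at the end.
- **Smaller plate:** it looked unmoved in the pictures; I did not measure it.

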